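Bolt the dust box hatch

ROBOT

A 7-joint arm with a two-finger parallel gripper is mounted at the origin on the work surface. World frame = base frame: x ahead of the robot, y to its left, z up, the work surface at z = 0. Lengths are in m, angles in rad, forces in N, time in s.
With the tool pointing down it reaches from about 0.425 to 0.925 m from the base axis. Payload 6.8 kg.
Tool frame: the origin (TCP) lies at the very end of the fingers, on their centre line; the grasp point (between the pads) lies bot.grip_point_offset behind it (bot.grip_point_offset is the distance from the TCP to the grasp point, in m); z points along the fingers, y is the line along which they close (so a half turn about z gives the same grasp; the last joint's range is limited). The gripper opens to 85 mm and grips with 20 to 120 N. Pads are 22 mm wide; open, the fingers measure 114 mm over their backs; the gripper's body (76 mm by 85 mm) begins 54 mm behind the grasp point. The pads swing forward as they close: fully open they stand 13 mm farther back than shut.
Start: joints at [-1.319, 0.477, 0.022, 1.555, -0.011, 1.109, -0.083], TCP at [0.238, 0.632, 0.192] pointing down, gripper open.
Joint ranges: [-2.96, 2.96], [-0.34, 2.1], [-1.41, 1.46], [0.24, 2.44], [-1.37, 4.51], [0.17, 1.92], [-2.96, 2.96]. Speed limits (rad/s): [2.39, 2.39, 3.14, 3.14, 3.14, 3.14, 3.14].

INTERFACE

Orientations are given as a unit quaternion [w, x, y, z].
In Python, from station import bot, imaging gives the robot as it stands. The module is installed in compiled form; this text tells all that it offers.
- The arm moves only by the tool carry_out, never from a script. Its argument "targets" is one flat list of numbers, 5 for each row, row after row: the closure in counts, from 0 (fully open) to 255 (shut), then the shift along the world's x, y, z in mm, then the turn about the world's z in degrees. A call has 1 to 20 rows; each row shifts and turns the commanded pose from where the row before left it; what a row does not reach is not made up. A row lasts 1/10 s, in which the tool goes at most 50 mm and 8.59 degrees, less where a joint would pass 70% of its speed; a pose out of reach is approached as far as the arm can. A call is refused whole if a number of a shift passes 50 or a number of a turn 8.59, either way. A call with a gripper value outside its range is refused whole. The fingers move at their own pace and stop on an object; "newtons" is the grip in N (left out, the last holds). Time passes only in rows, so rows that do not move let the fingers close. It gives the time, the measured TCP pose, the force, the opening and the grip force at its end, in the units of the state.
- bot.get_obs(): the state, without advancing time (a new reading comes with each control period).
- imaging.read_camera(name): name is "scene" or "side" or "wrist"; returns a dict with "frame" (384x512x3 uint8, red, green, blue), "fov_y" (degrees; the focal length in pixels is half the picture's height over the tangent of half this angle, whatever the lens; pixels are square), "cx", "cy" (the principal point, pixels), "pose" (4x4, takes a point from camera to world coordinates); the wrist camera has in their place "tool_from_camera" (4x4, takes a point from camera to tool coordinates, whose origin is the TCP and whose axes are the flange's). Camera axes: x right, y up, looking along -z (the intrinsics and any distortion apply to the point x, -y, -z); pixel columns grow to the right and rows downward; lengths in m; the calibration is good to about 2 mm. A picture is of the moment at which its call begins: read the wrist's pose just before it. There is no depth.
- bot.hand_in(): hands the job in; it is judged then, once.
The state is a dict: "t": time; "q": joint angles; "joint_vel": joint speeds; "joint_torque": joint torques, N m; "eef_pos": TCP position; "tool_rot": TCP orientation; "contact_force": force on the tool from outside, world axes, zero at the start; "torque": the same for the moment, N m; "gripper_width": opening from 0.0 (shut) to 1.0 (fully open); "grasp_force": force on a finger pad.
Only numpy, scipy, OpenCV 4.12 (cv2) and the standard library are available. Lean on these libraries where they do the work, as an engineer would, in place of code of your own. Each camera call takes 0.05 s, during which the arm holds its last target. There are 200 camera calls.

TASK

The clean-out hatch of the plywood dust box is shut but not bolted. Without gripping it, push the barrel bolt's upright handle along its slot until the bolt is fully home in the keeper, then push the handle over sideways into the notch at the end of the slot until it lies right down, and move clear. Leave the things standing about where they are.

Things in the scene. Friction and masses are not known exactly. Their poses are not given: they have to be found in the camera images.
- box: low plywood dust box, 260 mm in x, 360 mm in y, 100 mm high, fixed to the bench; a 45 mm long hose spigot stands out of its +x side, below the top. Origin: centre of its underside on the bench, z up; the flush top (frame and hatch) is at z = 100 mm. On top lies a steel barrel bolt, its axis parallel to the box's y, at x = -20, z = 115 mm, its rod moving to -y to lock
- corner (a point): the inner corner of the L-shaped slot: on the barrel axis (box frame x = -20, z = 115 mm), at y = -54.5 mm, the middle of the 12 mm wide notch. Axes as the box's. The barrel is a fixed tube 24 mm in diameter, top 27 mm above the box's top; its slot runs along the tube's top from y = +5 to -60 mm; here the notch leads out of it down the tube's -x side
- barrel (a point): middle of the barrel's length, on its axis (box frame x = -20, y = -27, z = 115 mm). The tube spans y = +32 to -86 mm on a 50 mm wide, 3 mm thick plate; the 14 mm rod sticks out up to 23 mm at the +y end
- keeper (a point): middle of the keeper, a 20 mm long fixed tube of the barrel's height and diameter, on the same axis (box frame x = -20, y = -122, z = 115 mm); the rod enters it when pushed home
- ball (a point): centre of the black ball, 18 mm in diameter, on the bolt's handle: 42 mm from the barrel axis on an 8 mm steel stem that passes through the slot. At the start upright, its centre 57 mm above the box's top, at box y = 0 to -20 mm; locked it lies at box x about -61, y about -54 mm, 22 mm above the top.
- bolt (a joint): travel of the bolt towards the keeper (the box's -y), m: 0 drawn back, 0.0565 against the end of the slot; the handle can be turned only above about 0.053. Sliding friction about 2 N; it stays where it is left. With the handle down in the notch it cannot slide back
- turn (a joint): angle of the handle about the barrel axis, rad: 0 upright, growing as it goes over towards the box's -x, 1.40 at the bottom of the notch (10 degrees above level). In the straight slot it has about 0.1 rad of play either way. Stiff enough to stay where it is left (about 1 N at the ball turns it)
- sanding_block: wood and cork sanding block lying on the hatch beyond the bolt, 45 x 85 x 28 mm, origin at the centre of its underside
- glass_mug: glass mug, 72 mm in diameter, 85 mm high, loose on the bench at the box's +y end, origin at the centre of its underside
- glue: white glue bottle, 56 mm in diameter, 150 mm high, loose on the bench at the box's -y end, origin at the centre of its underside
- block_plane: small iron block plane, 150 x 42 mm and about 50 mm high, loose on the bench at the box's -y end, origin at the centre of its underside

How it is judged:
On the way, in this order (a step that is already met when the one before it is completed fails the run):
1. the bolt is pushed home into the keeper (value of joint bolt above 0.0515 m), for 0.1 s.
2. the handle is turned down into the notch (value of joint turn above 1.22 rad and value of joint bolt above 0.0515 m), for 0.2 s.
At the end, for the whole second after the job is handed in: The bolt is home in the keeper (travel over 51.5 mm), its handle lies down in the notch (turned over 1.22 rad, 70 degrees), and the block, mug, bottle and plane are within 20 mm of where they stood (all of step 2 and distance of each of sanding_block, glass_mug, glue, block_plane from where it was at the start of the episode below 0.02 m); the robot touches nothing.
It fails at once if a bystander (sanding block, mug, bottle or plane) is moved, lifted or knocked more than 20 mm (distance of any of sanding_block, glass_mug, glue, block_plane from where it was at the start of the episode above 0.02 m).
It fails at once if the handle is gripped instead of pushed: over 25 N between the fingers and the bolt while it is part-way along the slot or part-way over (moving it freely takes 2 to 4 N) ((contact force between the fingers and bolt above 25 N and value of joint bolt between 0.027 and 0.042 m) or (contact force between the fingers and bolt above 25 N and value of joint turn between 0.3 and 1.1 rad)).
It also fails if it takes over 45 s, if anything falls off the work surface, if the arm or the gripper's body presses on something with over 40 N, if the wrist force passes 120 N, or if a joint passes its speed limit or range.

## Working session

There is one attempt and no reset: what is moved stays moved. The work goes in short steps, Python scripts to look and compute and a tool call to move; the robot and the scene stay as the last step left them, time stands still between calls to the robot, and variables do not carry over. Pictures are saved under pics/ and viewed, at most 10 in all, crops included, and the job is handed in when it is done.

Besides the shell and the picture viewer there is one more tool, called after "Emit:" by a JSON object that holds its "op" and its "data", one argument or row to a line. carry_out: Moves the arm, as the interface text tells. Its arguments: {"type":"object","properties":{"targets":{"type":"array","items":{"type":"number"}},"newtons":{"type":"number"}},"required":["targets"]}

```bash
mkdir -p pics; cat > h.py <<'E'
from station import bot, imaging
import numpy as np, cv2
def K(c):
    f=192/np.tan(np.radians(c["fov_y"])/2); return f
def proj(c,P):
    T=np.linalg.inv(c["pose"]); p=(T[:3,:3]@np.array(P,float).T).T+T[:3,3]; f=K(c)
    return np.c_[c["cx"]-f*p[:,0]/p[:,2], c["cy"]+f*p[:,1]/p[:,2]]
def ray(c,u,v):
    f=K(c); d=np.array([(u-c["cx"])/f,-(v-c["cy"])/f,-1]); return c["pose"][:3,3],c["pose"][:3,:3]@d
def atz(c,u,v,z):
    o,d=ray(c,u,v); return o+d*(z-o[2])/d[2]
E
python3 - <<'E'
from h import *
for n in("scene","side"):
    c=imaging.read_camera(n); print(n,{k:v for k,v in c.items() if k!="frame"})
    cv2.imwrite(f"pics/{n}0.png",cv2.resize(c["frame"][:,:,::-1],(800,600),interpolation=cv2.INTER_CUBIC))
o=bot.get_obs();print(o["eef_pos"],o["tool_rot"],o["t"],bot.grip_point_offset)
E
```

```text
scene {'fov_y': 55.33780918747423, 'cx': 257.3991818111232, 'cy': 193.77827954516715, 'pose': array([[-0.32642531, -0.70371363,  0.63105756,  1.13859246],
       [ 0.94522185, -0.24197872,  0.21909349,  0.25672443],
       [-0.00147657,  0.66800705,  0.74415348,  0.81958246],
       [ 0.        ,  0.        ,  0.        ,  1.        ]])}
side {'fov_y': 50.02835310389424, 'cx': 258.0536504599228, 'cy': 189.27368213457504, 'pose': array([[-0.99952936,  0.01885243, -0.02419992,  0.49969943],
       [-0.02989249, -0.77578071,  0.63029416,  0.70905772],
       [-0.00689125,  0.63072092,  0.77597915,  0.91180579],
       [ 0.        ,  0.        ,  0.        ,  1.        ]])}
[0.23746993 0.63121463 0.19061065] [-9.63906229e-05  1.78942026e-01  9.83859270e-01 -8.23963227e-04] 0.1 0.0187
```

View pics/scene0.png

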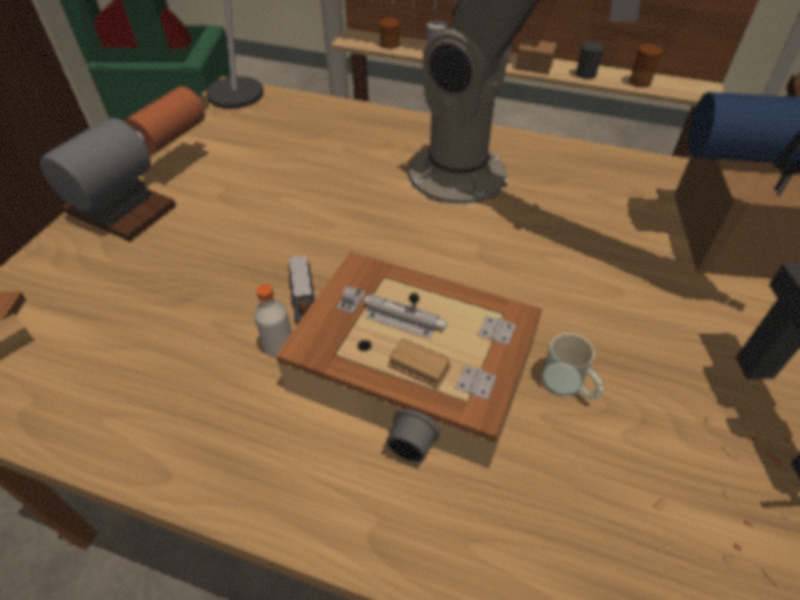

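View pics/side0.png

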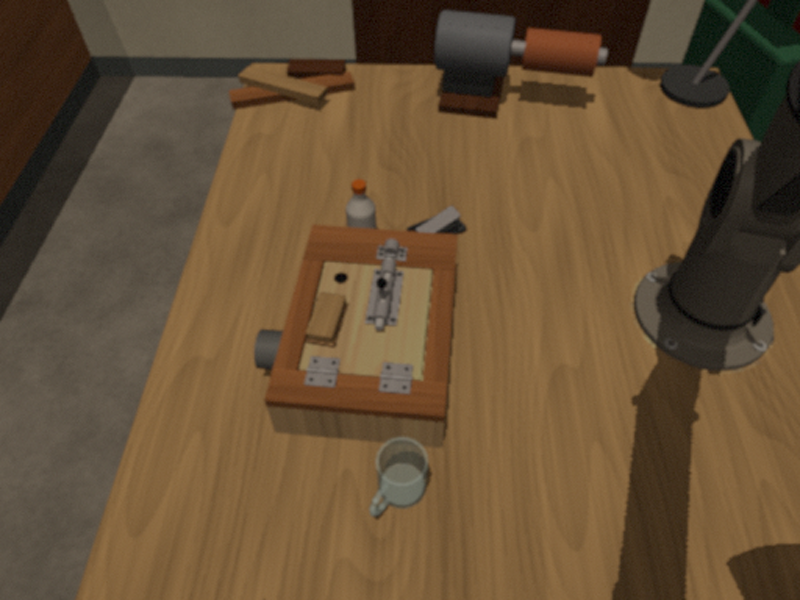

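Scene view: box top corners at about (353,253), (541,308), (497,437), (281,357), ball at (414,298). Side view: corners at (312,227), (459,234), (446,415), (271,404), ball at (382,284). The sanding block lies on the +x side of the bolt. The -x side is free.

```bash
cat > fit.py <<'E'
from h import *
from scipy.optimize import least_squares
s=0.64
C=np.array([[-130,-180],[-130,180],[130,180],[130,-180]])/1000
S={"scene":(np.array([[353,253],[541,308],[497,437],[281,357]])*s,np.array([414,298])*s),
"side":(np.array([[459,234],[446,415],[271,404],[312,227]])*s,np.array([382,284])*s)}
cs={n:imaging.read_camera(n) for n in S}
def w(p,P):
    a=p[2];R=np.array([[np.cos(a),-np.sin(a)],[np.sin(a),np.cos(a)]]);P=np.atleast_2d(P)
    return np.c_[P[:,:2]@R.T+p[:2],P[:,2]]
def res(p):
    return np.concatenate([(proj(cs[n],w(p,np.c_[C,np.full(4,.1)]))-S[n][0]).ravel() for n in S])
r=least_squares(res,[.5,0.1,0]);p=r.x
print(p,np.degrees(p[2]),np.round(r.fun,1))
b=least_squares(lambda P:np.concatenate([proj(cs[n],w(p,P))[0]-S[n][1] for n in S]),[-.02,-.01,.157])
print("ball box",b.x,"world",w(p,b.x),b.fun)
for n,P in dict(start=[-.02,b.x[1],.157],corner=[-.02,-.0545,.115],locked=[-.061,-.0545,.122]).items(): print(n,w(p,P))
for n in S: print(n, proj(cs[n],w(p,np.array([[-.02,-.122,.127],[-.02,.032,.127],[-.02,b.x[1],.157]])))/s)
E
python3 fit.py
```

```text
[ 0.57551394  0.08254559 -0.06239366] -3.574893563601282 [-1.8 -2.3  1.1 -1.7  1.5 -2.4 -2.6 -1.9 -1.3  1.   0.5  2.  -3.5 -0.1
 -0.5 -0.2]
ball box [-0.0175585  -0.0100563   0.15458865] world [[0.55736256 0.07360369 0.15458865]] [-0.40557034 -0.64117175 -0.3249203   0.6658084 ]
start [[0.55492581 0.07375592 0.157     ]]
corner [[0.5521546 0.0293987 0.115    ]]
locked [[0.51123438 0.03195518 0.122     ]]
scene [[351.30038228 288.18074122]
 [438.17255383 315.0897221 ]
 [413.96381781 294.90894288]]
side [[391.02534474 244.92065655]
 [380.55944757 317.69309538]
 [383.01976992 284.13494291]]
```

Emit:
{"op": "carry_out", "data": {
  "targets": [255,27,-42,4,8.5,255,27,-42,4,8.5,255,27,-42,4,0,255,27,-42,4,0,255,27,-42,4,0,255,27,-42,4,0,255,27,-42,4,0,255,27,-42,4,0,255,27,-42,4,0,255,27,-42,4,0,255,27,-42,4,0,255,27,-42,4,0,255,0,0,0,0,255,0,0,0,0],
  "newtons": 20
}}

```text
t: 1.6
eef_pos: [0.5614, 0.1272, 0.2393]
tool_rot: [-0.0, 0.033, 0.999, -0.0]
contact_force: [0.4, 0.4, 0.1]
gripper_width: 0.003
grasp_force: 0.0
```

```bash
python3 - <<'E'
from h import *
from scipy.spatial.transform import Rotation as Ro
o=bot.get_obs();print(o["eef_pos"],o["tool_rot"],o["t"],o["gripper_width"],o["contact_force"])
c=imaging.read_camera("wrist");T=np.eye(4);q=o["tool_rot"];T[:3,:3]=Ro.from_quat([*q[1:],q[0]]).as_matrix();T[:3,3]=o["eef_pos"]
c["pose"]=T@c["tool_from_camera"]
np.savez("w1.npz",**{k:c[k] for k in("pose","fov_y","cx","cy")})
print(c["pose"][:3,3])
s=imaging.read_camera("side")
a=cv2.resize(c["frame"],(800,600),interpolation=cv2.INTER_CUBIC)
cv2.imwrite("pics/w1.png",a[:,:,::-1])
cr=s["frame"][120:300,150:320];cv2.imwrite("pics/s1.png",cv2.resize(cr,(566,600),interpolation=cv2.INTER_CUBIC)[:,:,::-1])
E
```

```text
[0.56144892 0.12719187 0.23929915] [-8.61294243e-05  3.32697242e-02  9.99446401e-01 -9.86716714e-05] 1.6 0.0033982261181437472 [0.37162641 0.39306525 0.07417921]
[0.47994347 0.13233575 0.4209203 ]
```

View pics/w1.png

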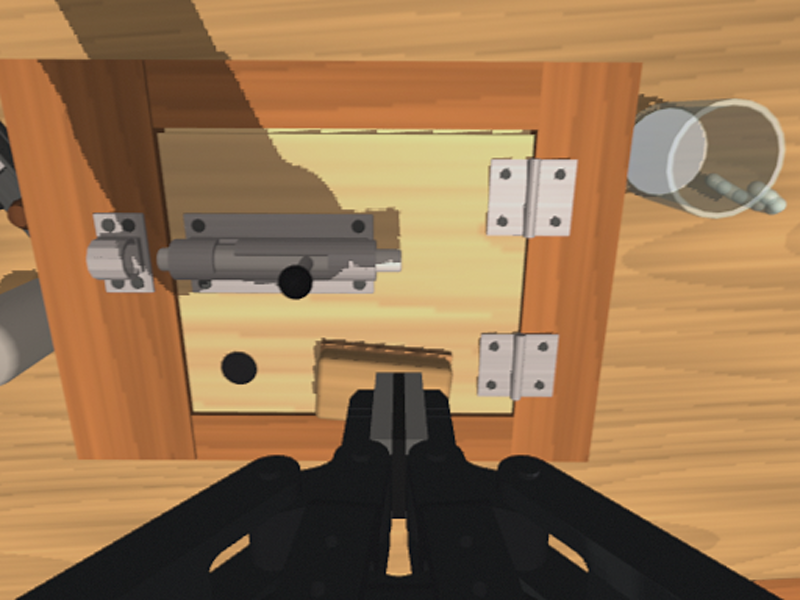

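View pics/s1.png

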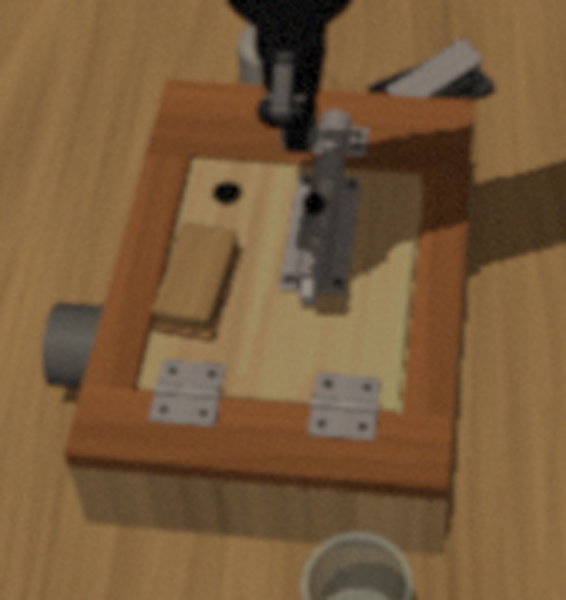

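Wrist view: ball at (295,282), keeper centre near (120,258), rod's +y end at (400,259), box's -x/+y corner at (641,62), +x/+y corner at (588,461) and +x/-y corner at (78,459).

```bash
cat > m.py <<'E'
from h import *
from scipy.optimize import least_squares
c=dict(np.load("w1.npz"))
A=lambda u,v,z:atz(c,u*.64,v*.64,z)
b=A(295,282,.157);print("ball",b)
P=[A(641,62,.1),A(588,461,.1),A(78,459,.1)]
print(np.round(P,4))
d=P[1]-P[2];print("yaw",np.degrees(np.arctan2(d[1],d[0]))-90,np.linalg.norm(d))
d=P[1]-P[0];print("yaw",np.degrees(np.arctan2(d[1],d[0])),np.linalg.norm(d))
# bolt axis: keeper and rod end
k1,k2=A(118,257,.115),A(400,259,.115);print("axis pts",k1,k2)
E
python3 m.py
```

```text
ball [0.55715994 0.07377651 0.157     ]
[[ 0.4604  0.268   0.1   ]
 [ 0.7186  0.2501  0.1   ]
 [ 0.6929 -0.1077  0.1   ]]
yaw -4.108996028127237 0.3586806130954431
yaw -3.971722957082318 0.2588280187372539
axis pts [ 0.54716222 -0.03752328  0.115     ] [0.55952063 0.12799071 0.115     ]
```

Emit:
{"op": "carry_out", "data": {
  "targets": [255,-1,0,-49,0,255,0,0,-50,0,255,-0.7,-10,0,0,255,-0.7,-10,0,0,255,-0.7,-10,0,0,255,-0.7,-10,0,0,255,0,0,0,0]
}}

```text
t: 2.4
eef_pos: [0.5584, 0.0865, 0.1424]
tool_rot: [0.002, 0.033, 0.999, 0.0]
contact_force: [-0.3, 0.0, 0.6]
gripper_width: 0.002
grasp_force: 0.0
```

Emit:
{"op": "carry_out", "data": {
  "targets": [255,-0.7,-8,0,0,255,-0.7,-8,0,0,255,-0.6,-8,0,0,255,0,0,0,0]
}}

```text
t: 2.8
eef_pos: [0.5552, 0.0629, 0.1405]
tool_rot: [-0.0, 0.033, 0.999, -0.0]
contact_force: [0.8, 0.1, 0.3]
gripper_width: -0.0
grasp_force: 0.0
```

```bash
python3 - <<'E'
from h import *
o=bot.get_obs();print(o["eef_pos"],o["contact_force"])
c=imaging.read_camera("wrist");s=imaging.read_camera("side")
a=cv2.resize(c["frame"][60:340,30:400],(528,400),interpolation=cv2.INTER_CUBIC)
b=cv2.resize(s["frame"][130:270,200:295],(271,400),interpolation=cv2.INTER_CUBIC)
cv2.imwrite("pics/c2.png",np.hstack([a,b])[:,:,::-1])
E
```

```text
[0.55516811 0.06292766 0.14046763] [0.78205044 0.12619303 0.27628112]
```

View pics/c2.png

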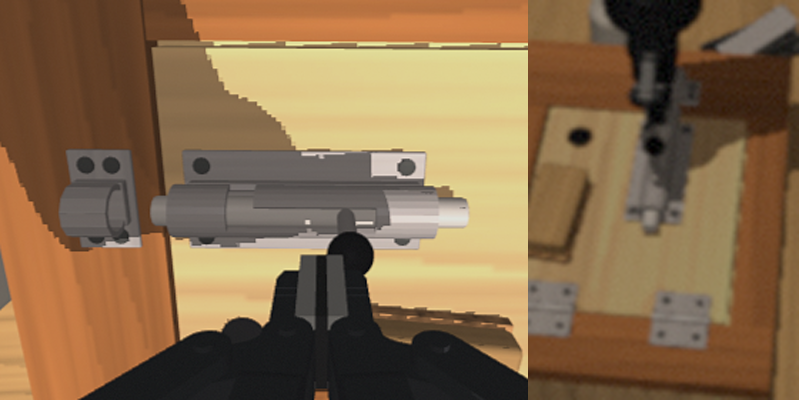

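The crop shows the ball at (350,255), right beside and to the -x/+y side of the finger tip (tip end at about (320,256)). The tip seems to have passed the ball without pushing it.

```bash
python3 - <<'E'
from h import *
from scipy.spatial.transform import Rotation as Ro
o=bot.get_obs();c=imaging.read_camera("wrist");T=np.eye(4);q=o["tool_rot"];T[:3,:3]=Ro.from_quat([*q[1:],q[0]]).as_matrix();T[:3,3]=o["eef_pos"]
print(T[:3,:3].round(3)); print(c["tool_from_camera"].round(4), c["fov_y"],c["cx"],c["cy"])
c["pose"]=T@c["tool_from_camera"]
k=370/528;f=lambda u,v:(30+u*k,60+v*.7)
print("ball",atz(c,*f(350,255),.157))
tip=o["eef_pos"]
p=proj(c,[tip,tip+[-.011,0,0],tip+[.011,0,0],tip+[0,.0145,0],tip-[0,.0145,0]]);print((p-[30,60])/[k,.7])
s=imaging.read_camera("side");print("side ball",atz(s,200+(655-528)*95/271,130+145*.35,.157))
print("side ball proj tip",proj(s,[tip]))
sc=imaging.read_camera("scene")
cv2.imwrite("pics/c3.png",cv2.resize(sc["frame"][150:260,200:330],(780,600),interpolation=cv2.INTER_CUBIC)[:,:,::-1])
print(((proj(sc,[tip,[.557,.0738,.157]])-[200,150])*[6,600/110]))
E
```

```text
[[-0.998  0.064 -0.   ]
 [ 0.064  0.998  0.   ]
 [ 0.     0.    -1.   ]]
[[-7.000e-04  9.496e-01  3.134e-01  8.170e-02]
 [ 1.000e+00  7.000e-04  2.000e-04 -3.000e-04]
 [ 0.000e+00  3.134e-01 -9.496e-01 -1.816e-01]
 [ 0.000e+00  0.000e+00  0.000e+00  1.000e+00]] 58.5204441398518 254.82362596765077 187.65314958462722
ball [0.55722104 0.07495882 0.157     ]
[[321.77859265 233.43432635]
 [320.01853031 208.1142168 ]
 [323.47857514 257.89013222]
 [357.56054416 231.31755549]
 [286.10168573 235.54488304]]
side ball [0.55657006 0.07034591 0.157     ]
side ball proj tip [[245.40025821 183.35075108]]
[[367.8531843  231.60951185]
 [388.13639776 214.5407524 ]]
```

View pics/c3.png

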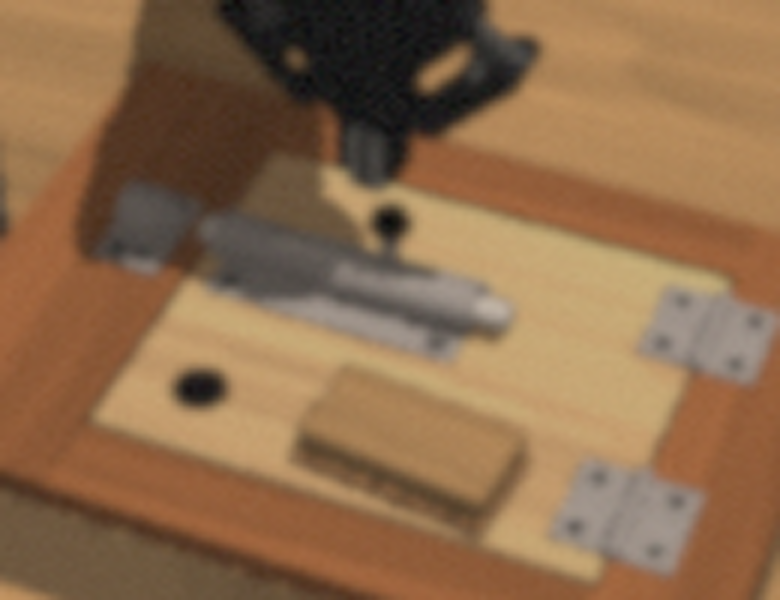

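Scene crop: finger tip ends at about (368,185), ball at (390,222), unmoved. The tip shows higher than the reported TCP projects (row 231), so I work out by how much.

```bash
python3 - <<'E'
from h import *
from scipy.spatial.transform import Rotation as Ro
o=bot.get_obs();c=imaging.read_camera("wrist");T=np.eye(4);q=o["tool_rot"];T[:3,:3]=Ro.from_quat([*q[1:],q[0]]).as_matrix();T[:3,3]=o["eef_pos"]
c["pose"]=T@c["tool_from_camera"];sc=imaging.read_camera("scene");t=o["eef_pos"]
for dz in (0,.01,.02,.03,.04):
    a=t+[0,0,dz]
    print(dz,((proj(sc,[a,a+[.011,0,0]])-[200,150])*[6,600/110]).round().tolist(),((proj(c,[a+[-.011,0,0]])-[30,60])/[370/528,.7]).round().tolist())
E
```

```text
0 [[369.0, 232.0], [361.0, 249.0]] [[320.0, 208.0]]
0.01 [[369.0, 217.0], [361.0, 234.0]] [[320.0, 218.0]]
0.02 [[370.0, 202.0], [361.0, 219.0]] [[320.0, 228.0]]
0.03 [[370.0, 187.0], [361.0, 204.0]] [[320.0, 240.0]]
0.04 [[370.0, 172.0], [361.0, 189.0]] [[320.0, 254.0]]
```

The tip is about 40 mm behind the reported TCP; both cameras agree. I back off to the +y side and descend gently to confirm it by force.

Emit:
{"op": "carry_out", "data": {
  "targets": [255,1.5,15,0,0,255,1.5,15,0,0,255,1,15,0,0,255,0,0,0,0,255,0,0,-8,0,255,0,0,-8,0,255,0,0,-4,0,255,0,0,0,0]
}}

```text
t: 3.95
eef_pos: [0.5585, 0.1087, 0.1193]
tool_rot: [-0.001, 0.032, 0.999, -0.0]
contact_force: [0.6, 0.2, 0.1]
gripper_width: 0.0
grasp_force: 0.0
```

Emit:
{"op": "carry_out", "data": {
  "targets": [255,0,0,-9,0,255,0,0,-8,0,255,-0.4,-6,0,0,255,-0.4,-6,0,0,255,-0.4,-6,0,0,255,0,0,0,0]
}}

```text
t: 4.55
eef_pos: [0.5581, 0.0906, 0.1037]
tool_rot: [0.0, 0.032, 0.999, -0.0]
contact_force: [0.6, 0.0, 1.1]
gripper_width: 0.001
grasp_force: 0.0
```

Emit:
{"op": "carry_out", "data": {
  "targets": [255,-0.4,-6,0,0,255,-0.4,-6,0,0,255,-0.4,-6,0,0]
}}

```text
t: 4.85
eef_pos: [0.557, 0.0736, 0.1037]
tool_rot: [0.0, 0.031, 1.0, 0.0]
contact_force: [-0.8, 2.9, -0.5]
gripper_width: 0.002
grasp_force: 1.1
```

```bash
python3 - <<'E'
from h import *
o=bot.get_obs();print(o["eef_pos"],o["contact_force"])
c=imaging.read_camera("wrist");s=imaging.read_camera("scene")
a=cv2.resize(c["frame"][60:340,30:400],(400,303),interpolation=cv2.INTER_CUBIC)
b=cv2.resize(s["frame"][150:260,200:330],(358,303),interpolation=cv2.INTER_CUBIC)
cv2.imwrite("pics/c4.png",np.hstack([a,b])[:,:,::-1])
E
```

```text
[0.55698336 0.0735586  0.10366176] [-0.81624738  2.9150381  -0.46438102]
```

View pics/c4.png

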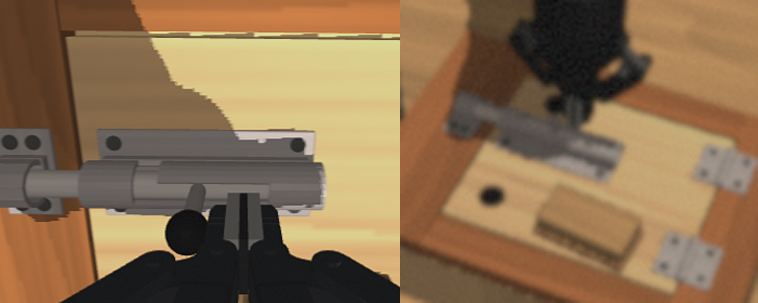

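Wrist half: ball at (185,232) touches the finger's -y side, and the rod is moving towards the keeper. The push is about 3 N, so I continue.

Emit:
{"op": "carry_out", "data": {
  "targets": [255,-0.4,-6,0,0,255,-0.4,-6,0,0,255,-0.4,-6,0,0,255,-0.2,-3,0,0]
}}

```text
t: 5.35
eef_pos: [0.5554, 0.0518, 0.1035]
tool_rot: [0.0, 0.032, 0.999, -0.0]
contact_force: [-0.5, 2.4, 1.0]
gripper_width: -0.001
grasp_force: 1.1
```

Emit:
{"op": "carry_out", "data": {
  "targets": [255,-0.1,-2,0,0,255,-0.1,-2,0,0]
}}

```text
t: 5.55
eef_pos: [0.5552, 0.0486, 0.1034]
tool_rot: [-0.0, 0.032, 1.0, 0.0]
contact_force: [0.1, 2.8, 1.4]
gripper_width: 0.002
grasp_force: 1.1
```

Emit:
{"op": "carry_out", "data": {
  "targets": [255,-0.1,-2,0,0,255,-0.1,-2,0,0]
}}

```text
t: 5.75
eef_pos: [0.5552, 0.0469, 0.1035]
tool_rot: [0.0, 0.031, 1.0, 0.001]
contact_force: [-0.6, 11.0, 1.2]
gripper_width: -0.002
grasp_force: 5.1
```

The force rose to 11 N, so the bolt is against the end of the slot. Next I go round to the ball's +x side.

Emit:
{"op": "carry_out", "data": {
  "targets": [255,0,0,0,0,255,0,12,0,0,255,4,14,0,0,255,20,2,0,0,255,14,-10,0,0,255,0,-20,0,0,255,0,-15,0,0,255,0,-2,0,0,255,0,0,0,0]
}}

```text
t: 6.65
eef_pos: [0.5929, 0.0256, 0.1034]
tool_rot: [-0.0, 0.032, 0.999, 0.0]
contact_force: [-0.6, -0.2, -0.2]
gripper_width: -0.003
grasp_force: 0.0
```

```bash
python3 - <<'E'
from h import *
o=bot.get_obs();print(o["eef_pos"],o["contact_force"])
c=imaging.read_camera("wrist");s=imaging.read_camera("side")
a=cv2.resize(c["frame"][60:340,30:400],(500,378),interpolation=cv2.INTER_CUBIC)
b=cv2.resize(s["frame"][130:270,200:295],(256,378),interpolation=cv2.INTER_CUBIC)
cv2.imwrite("pics/c5.png",np.hstack([a,b])[:,:,::-1])
E
```

```text
[0.59285845 0.025636   0.10335399] [-0.57467299 -0.15254288 -0.23720562]
```

View pics/c5.png

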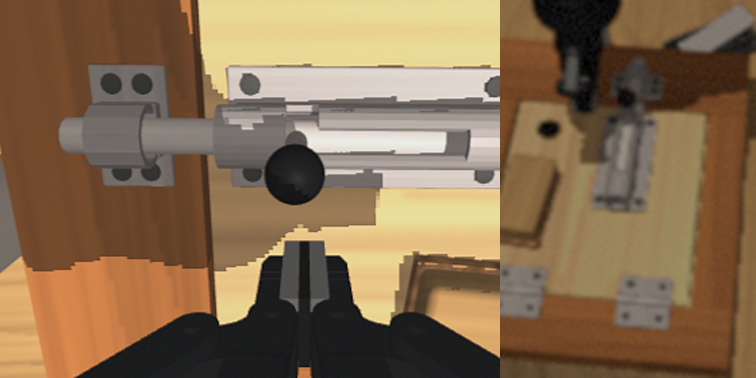

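Wrist half: the rod passes right through the keeper, and the ball at (295,174) lies straight ahead of the tip at (305,240). I push towards -x.

Emit:
{"op": "carry_out", "data": {
  "targets": [255,-8,-1.5,0,0,255,-6,0.4,0,0,255,-5,0.4,0,0,255,-5,0.4,0,0,255,-5,0.4,0,0,255,-5,0.4,0,0]
}}

```text
t: 7.35
eef_pos: [0.559, 0.0263, 0.1036]
tool_rot: [0.0, 0.032, 1.0, 0.0]
contact_force: [2.0, -0.4, -0.3]
gripper_width: 0.0
grasp_force: 0.8
```

Emit:
{"op": "carry_out", "data": {
  "targets": [255,-5,0.4,0,0,255,-5,0.4,0,0,255,-5,0.4,0,0,255,-3,0.2,0,0]
}}

```text
t: 7.75
eef_pos: [0.5406, 0.0277, 0.1035]
tool_rot: [-0.0, 0.032, 1.0, 0.0]
contact_force: [1.5, -0.2, -1.1]
gripper_width: -0.001
grasp_force: 0.7
```

Emit:
{"op": "carry_out", "data": {
  "targets": [255,4,0,6,0,255,0,0,14,0,255,-10,0.5,0,0,255,-12,0.8,0,0,255,-11,0.7,0,0,255,0,0,-6,0,255,0,0,-5,0,255,0,0,-4,0]
}}

```text
t: 8.55
eef_pos: [0.5107, 0.0297, 0.1077]
tool_rot: [-0.002, 0.031, 1.0, -0.0]
contact_force: [-11.0, 0.7, 12.3]
gripper_width: 0.003
grasp_force: 7.6
```

Emit:
{"op": "carry_out", "data": {
  "targets": [255,0,0,8,0,255,0,0,6,0,255,12,-0.7,0,0,255,0,0,0,0]
}}

```text
t: 8.95
eef_pos: [0.5267, 0.0289, 0.1231]
tool_rot: [0.002, 0.032, 0.999, 0.0]
contact_force: [0.1, 0.1, 0.0]
gripper_width: -0.0
grasp_force: 0.0
```

```bash
python3 - <<'E'
from h import *
o=bot.get_obs();print(o["eef_pos"],o["contact_force"])
c=imaging.read_camera("wrist");s=imaging.read_camera("scene")
a=cv2.resize(c["frame"][60:340,30:400],(400,303),interpolation=cv2.INTER_CUBIC)
b=cv2.resize(s["frame"][150:260,180:310],(358,303),interpolation=cv2.INTER_CUBIC)
cv2.imwrite("pics/c6.png",np.hstack([a,b])[:,:,::-1])
E
```

```text
[0.5267128  0.02894202 0.12311627] [0.13632419 0.09426813 0.02824193]
```

View pics/c6.png

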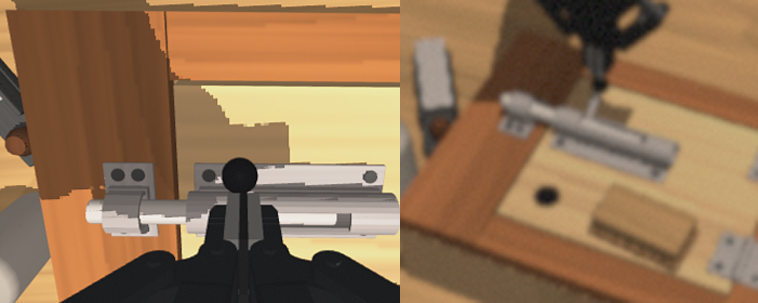

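Wrist half: ball at (240,175), in front of the tip on its -x side; bolt still home. Now the handle angle.

```bash
python3 - <<'E'
from h import *
from scipy.spatial.transform import Rotation as Ro
o=bot.get_obs();c=imaging.read_camera("wrist");T=np.eye(4);q=o["tool_rot"];T[:3,:3]=Ro.from_quat([*q[1:],q[0]]).as_matrix();T[:3,3]=o["eef_pos"]
c["pose"]=T@c["tool_from_camera"]
for th in np.arange(0,1.5,.1):
    p=[.5535-.042*np.sin(th),.028,.115+.042*np.cos(th)]
    print(round(th,1),np.round(p,4),((proj(c,[p])-[30,60])/.925).round())
E
```

```text
0.0 [0.5535 0.028  0.157 ] [[246. 263.]]
0.1 [0.5493 0.028  0.1568] [[246. 255.]]
0.2 [0.5452 0.028  0.1562] [[245. 247.]]
0.3 [0.5411 0.028  0.1551] [[244. 238.]]
0.4 [0.5371 0.028  0.1537] [[244. 229.]]
0.5 [0.5334 0.028  0.1519] [[243. 220.]]
0.6 [0.5298 0.028  0.1497] [[243. 211.]]
0.7 [0.5264 0.028  0.1471] [[242. 202.]]
0.8 [0.5234 0.028  0.1443] [[242. 193.]]
0.9 [0.5206 0.028  0.1411] [[242. 185.]]
1.0 [0.5182 0.028  0.1377] [[241. 177.]]
1.1 [0.5161 0.028  0.1341] [[241. 171.]]
1.2 [0.5144 0.028  0.1302] [[241. 164.]]
1.3 [0.513  0.028  0.1262] [[241. 159.]]
1.4 [0.5121 0.028  0.1221] [[241. 155.]]
```

Emit:
{"op": "carry_out", "data": {
  "targets": [255,-2,0.1,-9,0,255,-2,0.1,-5,0,255,-2,0.1,-3,0,255,-2,0.1,-3,0,255,-2,0.1,-3,0]
}}

```text
t: 9.6
eef_pos: [0.5136, 0.0294, 0.0992]
tool_rot: [-0.0, 0.032, 1.0, 0.0]
contact_force: [-0.5, 0.5, 2.3]
gripper_width: 0.0
grasp_force: 1.0
```

Smooth, at 2 N. I continue down.

Emit:
{"op": "carry_out", "data": {
  "targets": [255,-1,0.1,-3,0,255,-1,0,-3,0,255,-1,0,-2,0]
}}

```text
t: 9.9
eef_pos: [0.5112, 0.0295, 0.0912]
tool_rot: [0.0, 0.032, 1.0, 0.0]
contact_force: [0.3, 1.2, 1.3]
gripper_width: -0.002
grasp_force: 1.1
```

Emit:
{"op": "carry_out", "data": {
  "targets": [255,-0.5,0,-2,0,255,0,0,-1.5,0]
}}

```text
t: 10.1
eef_pos: [0.5115, 0.0296, 0.0901]
tool_rot: [0.001, 0.032, 0.999, 0.0]
contact_force: [-11.4, -0.3, 35.5]
gripper_width: 0.004
grasp_force: 17.9
```

The handle has bottomed out. Now I lift clear, towards the robot side.

Emit:
{"op": "carry_out", "data": {
  "targets": [255,0,0,5,0,255,0,0,20,0,255,0,0,40,0,255,0,0,50,0,255,0,0,40,0,255,0,0,0,0,255,0,0,0,0]
}}

```text
t: 10.8
eef_pos: [0.5113, 0.0296, 0.2436]
tool_rot: [0.001, 0.032, 1.0, 0.0]
contact_force: [-0.6, 0.3, -1.1]
gripper_width: 0.002
grasp_force: 0.0
```

```bash
python3 - <<'E'
from h import *
from scipy.spatial.transform import Rotation as Ro
o=bot.get_obs();c=imaging.read_camera("wrist");T=np.eye(4);q=o["tool_rot"];T[:3,:3]=Ro.from_quat([*q[1:],q[0]]).as_matrix();T[:3,3]=o["eef_pos"]
print(o["eef_pos"],o["contact_force"])
c["pose"]=T@c["tool_from_camera"]
for th in (1.0,1.2,1.3,1.4): print(th,proj(c,[[.5535-.042*np.sin(th),.028,.115+.042*np.cos(th)]])*1.5625)
cv2.imwrite("pics/c7.png",cv2.resize(c["frame"],(800,600),interpolation=cv2.INTER_CUBIC)[:,:,::-1])
E
```

```text
[0.51130552 0.02955935 0.24362362] [-0.63339745  0.33110794 -1.06973368]
1.0 [[396.70941333 282.1592244 ]]
1.2 [[396.30338852 271.96121415]]
1.3 [[396.17232688 267.85362852]]
1.4 [[396.0895671  264.44929916]]
```

View pics/c7.png

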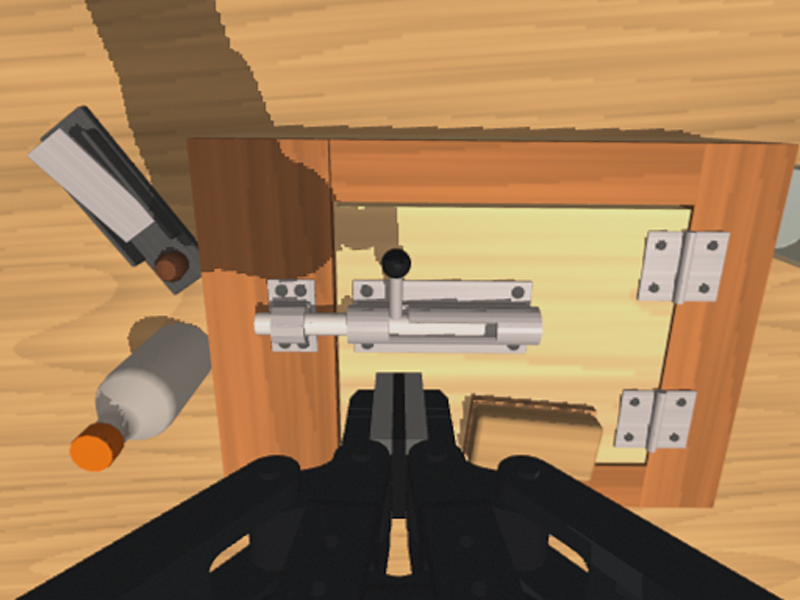

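The picture shows the ball at (396,263), which matches 1.4 rad. The rod is through the keeper, the bystanders stand where they were, and the gripper is clear.

```bash
python3 -c "
from station import bot
print(bot.hand_in())"
```

```text
the job is handed in; nothing more can be done
None
```

The bolt is home in the keeper, its handle is down in the notch at about 1.4 rad, the arm is clear and no bystander appears to have moved; the job is handed in, with no verdict returned.

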